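# Set the kickstand and hold the bicycle frame upright

## Task

A cut-off piece of bicycle frame leans back on the repair stand and its kickstand is folded up. First flip the kickstand down over its dead centre so that it drops fully down, then swing the frame up until it stands upright, and finish while the gripper is still holding it steady there so that I can fit a rubber shoe to the foot: the frame tips back if it is let go. Leave the mug, paint tin, jar and other things around it where they are.

Things in the scene. Friction and masses are not known exactly. Their poses are not given: they have to be found in the camera images.
- repair_stand: Plywood base plate 170 x 200 x 18 mm (x -75 to +95 mm, y +-100 mm), fixed to the bench. Origin on the bench top under the frame's hinge line, z up. The frame leans toward its +x; the kickstand is on the -x side. Two steel lugs 58 mm high at y = +-72 mm carry the hinge; two rest posts with rubber tops, 143 mm high, stand at x = +82, y = +-50 mm.
- pivot (a point): Middle of the frame's hinge line, which runs along the stand's y axis 40 mm above the bench.
- bike_frame (a joint): Lean of the blue frame in rad: 0 upright, 0.4 leaning back (toward the stand's +x) where it rests at the start, stop at -0.2 on the other side. No stop or latch at upright: hinge springs and its weight (about 1.3 kg in all) tip it back toward 0.4 whenever let go; about 2 to 5 N at the top bar lifts it.
- top_bar (a point): Middle of the frame's blue round top bar, 22 mm diameter, 150 mm long along the frame's y axis, 190 mm from the hinge line; centre 230 mm above the bench when upright, about 215 mm when leaning. Clear below it down to the hub, about 65 mm lower. The point's axes turn with the frame (x across it, y along the bar, z up the frame).
- kickstand (a joint): Kickstand angle in rad: 0 folded up, 1.92 fully down. A round steel bob (36 mm diameter) on a short lever at its hinge, on the frame side of the leg, stands topmost at the dead centre near 0.96 and falls to either side. Pushed past about 1.1 the stand swings fully down by itself and stays; short of that it swings back up. About 2 N on the leg moves it.
- kick_pivot (a point): Hinge of the kickstand, its axis across the frame; 110 mm up the frame from the hinge line, 65 mm out on its -x side and at y = -45 mm. Its axes turn with the frame, not with the leg.
- kick_foot (a point): Rubber foot ending the kickstand's leg, a round aluminium bar 11 mm thick, 108 mm from its hinge. It swings in the frame's own y-z plane: folded along the frame's +y, rising 0.25 rad; fully down along -z, clear of the base. Pressed along the frame's -z, 55 mm out from the hinge, it passes dead centre about 50 mm below the hinge; pressed farther out it slips free sooner.
- tea_mug: White mug, 78 mm wide, 97 mm high; bystander. Origin at the centre of its underside.
- paint_tin: Paint tin, 78 mm wide, 77 mm high; bystander. Origin at the centre of its underside.
- shellac_jar: Amber jar with a grey lid, 67 mm wide, 108 mm high; bystander. Origin at the centre of its underside.
- sanding_block: Dark wooden block 62 x 113 x 31 mm; bystander. Origin at the centre of its underside.
- screwdriver: Screwdriver with a green handle, 190 mm long, lying on the bench; bystander. Origin at the middle of its underside.

How it is judged:
By the outcome, as a careful person would: the job done as asked, in the order asked, and still so for the second after the job is handed in, while the arm keeps its last pose, push and grip.
It also fails if it takes over 48 s, if anything falls off the work surface, if the arm or the gripper's body presses on something with over 40 N, if the wrist force passes 120 N, or if a joint passes its speed limit or range.

## Robot

A 6-joint arm with a two-finger parallel gripper is mounted at the origin on a cart in front of the work surface, level with it; the furniture and walls round the work are solid. World frame = base frame: x ahead of the robot, y to its left, z up, the work surface at z = 0. Lengths are in m, angles in rad, forces in N, time in s.
With the tool pointing down it reaches from about 0.35 to 0.975 m from the base axis. Payload 4.9 kg.
Tool frame: the origin (TCP) lies between the finger pads; the fingertips stand 17 mm ahead of it and the grasp point (between the pads) lies 2 mm behind it; z points along the fingers, y is the direction in which the jaws open and shut (so a half turn about z gives the same grasp; the last joint's range is limited). The gripper opens to 85 mm and grips with 20 to 120 N. Pads are 22 mm wide; open, the fingers measure 114 mm over their backs; the gripper's body (76 mm by 85 mm) begins 54 mm behind the grasp point. The pads swing forward as they close: fully open they stand 13 mm farther back than shut.
Start: joints at [-1.23, 0.053, 1.613, -0, 1.476, -0.119], TCP at [0.277, -0.56, 0.248] pointing down, gripper open.
Joint ranges: [-3.01, 3.01], [-1.01, 2.22], [0.06, 2.58], [-1.02, 4.17], [0.09, 2.62], [-3.14, 3.14]. Speed limits (rad/s): [2.57, 2.57, 3.14, 3.14, 3.14, 3.14].

## Interface

Orientations are given as a unit quaternion [w, x, y, z].
In Python, from plant import state, grab_frame, camera_model, job_done, find_in, silhouettes, landmark_of gives the robot as it stands.
- The arm moves only by the shell command python3 -m crank 'ROWS'. ROWS is JSON, a list of rows, each an object with "angular": the turn, a rotation vector about the tool's x, y, z each as a share of 5 degrees, from -1 to 1, a list of three; "delta_pos": the shift along the tool's x, y, z each as a share of 3 cm, from -1 to 1, a list of three; "gripper": the opening, from 0 (shut) to 1 (fully open). In form: [{"angular": [ax, ay, az], "delta_pos": [tx, ty, tz], "gripper": gripper}, ...]. A call has 1 to 12 rows; each row shifts and turns the commanded pose from where the row before left it, along the tool's axes as they then stand; what a row does not reach is not made up. A row lasts 1/8 s, in which the tool goes at most 62.5 mm and 10.7 degrees, less where a joint would pass 70% of its speed; a pose out of reach is approached as far as the arm can. A call with a number of a shift or a turn outside -1 to 1 is refused whole. A call with a gripper value outside its range is refused whole. The fingers move at their own pace and stop on an object; the grip force is fixed at half the most. Time passes only in rows, so rows that do not move let the fingers close. It gives the time, the measured TCP pose, the force and the opening at its end, in the units of the state.
- state(): the state, without advancing time (a new reading comes with each control period).
- grab_frame(name): name is "scene" or "top" or "wrist"; returns the picture (400x640x3 uint8, red, green, blue); there is no depth.
- camera_model(name): a dict with "camera_matrix" (3x3 intrinsics, pixels), "dist_coeffs" ([k1, k2, p1, p2, k3] as OpenCV has them; the pictures are not rectified), "rvec" (rotation vector, rad) and "tvec" (3), from world to camera coordinates, as OpenCV has them; the wrist camera has in their place "mount" (4x4, takes a point from camera to tool coordinates, whose origin is the TCP and whose axes are the flange's). Camera axes: x right, y down, z forward; pixel columns grow to the right and rows downward; lengths in m; the calibration is good to about 2 mm. A picture is of the moment at which its call begins: read the wrist's pose just before it. camera_model takes no time and is no camera call.
- job_done(): hands the job in, once; it reports no verdict.
Trained networks look in the newest picture that a camera, given by its name, has taken for a name from the list of things; names that differ only in an ending like _2 or _b are one class to them, and where a whole thing is asked for, a point or a joint stands for the part that bears it (a point fixed in the world has none). Each returns a list of dicts, best first, with "conf" (0 to 1); they miss things now and then, are a little off and sometimes report something else, mostly with a low value. They report only what shows in the picture. A call takes as long as a camera call.
- find_in(camera, target): "bbox" ([left, top, right, bottom] in pixels, round what is visible of it).
- silhouettes(camera, target): "mask" (400x640 bool, what is visible of it) and "bbox" ([left, top, right, bottom] in pixels, round what is visible of it).
- landmark_of(camera, target): "pixel" ([column, row] in pixels: a listed point, or the origin of a listed thing).
The state is a dict: "time": time; "joint_pos": joint angles; "joint_vel": joint speeds; "joint_efforts": joint torques, N m; "tool_pos": TCP position; "tool_rot": TCP orientation; "contact_force": force on the tool from outside, world axes, zero at the start; "ft_torque": the same for the moment, N m; "gripper_width": opening from 0.0 (shut) to 1.0 (fully open).
Only numpy, scipy, OpenCV 4.12 (cv2) and the standard library are available. Lean on these libraries where they do the work, as an engineer would, in place of code of your own. Each camera call takes 0.05 s, during which the arm holds its last target.

## Working session

There is one attempt and no reset: what is moved stays moved. The work goes in short steps, Python scripts to look and compute and a shell command to move; the robot and the scene stay as the last step left them, time stands still between calls to the robot, and variables do not carry over. Pictures are saved under pics/ and viewed, and the job is handed in when it is done.

```bash
mkdir -p pics; ls
python3 - <<'E'
from plant import *
import cv2
s=state();print({k:(v if not hasattr(v,'tolist') else v.tolist()) for k,v in s.items()})
for n in ["scene","top"]:
    im=grab_frame(n);cv2.imwrite(f"pics/{n}0.png",im[:,:,::-1])
    print(n)
    for t in ["pivot","top_bar","kick_pivot","kick_foot","repair_stand","tea_mug","paint_tin","shellac_jar","sanding_block","screwdriver"]:
        r=landmark_of(n,t)
        print(t,[(round(a["conf"],2),[round(float(q)) for q in a["pixel"]]) for a in r[:2]])
print(state()["time"])
E
```

```text
pics
{'time': 0.0, 'joint_pos': [-1.2300064753186988, 0.053366283839415926, 1.6143438842824935, 2.2563790396943436e-05, 1.475983418813804, -0.1190041284913628], 'joint_vel': [-0.0001271031126740032, 0.0003890034740920378, 0.00022084336355510906, -0.0001882474459597723, -0.0006261910052733713, -0.0011999029501001575], 'joint_efforts': [-0.00011637866009550635, -39.36805486679077, -37.01759576797485, -0.00015271474239852978, 0.007121006055967882, -3.645849915301369e-06], 'tool_pos': [0.277152303843392, -0.559515116769419, 0.24702733886202058], 'tool_rot': [-0.0010452569703001866, 0.97368958259883, 0.22787604773774767, -0.00010508951450902491], 'contact_force': [-0.4807241307857566, -0.13664485824088707, 0.05601718163453682], 'ft_torque': [0.019075822012538487, 0.01930060663996497, 0.049195087196029906], 'gripper_width': 0.9998238470153726}
scene
pivot [(0.64, [293, 241])]
top_bar [(0.92, [280, 180])]
kick_pivot [(0.87, [310, 200])]
kick_foot [(0.54, [279, 203])]
repair_stand []
tea_mug [(0.56, [294, 250])]
paint_tin [(0.85, [199, 290])]
shellac_jar [(0.62, [194, 264])]
sanding_block [(0.56, [406, 198])]
screwdriver [(0.78, [226, 314])]
top
pivot [(0.55, [290, 204]), (0.3, [302, 207])]
top_bar [(0.94, [293, 180])]
kick_pivot [(0.63, [301, 208])]
kick_foot [(0.91, [268, 204])]
repair_stand [(0.87, [290, 206])]
tea_mug [(0.79, [388, 204])]
paint_tin [(0.87, [203, 200]), (0.42, [389, 207])]
shellac_jar [(0.63, [222, 172])]
sanding_block [(0.59, [442, 209])]
screwdriver [(0.5, [202, 237])]
1.1
```

View pics/scene0.png

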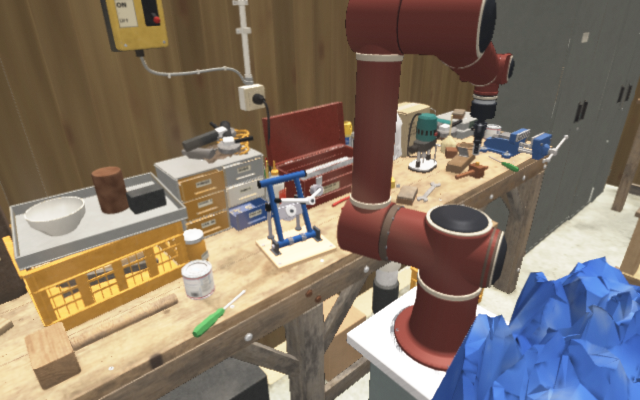

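View pics/top0.png

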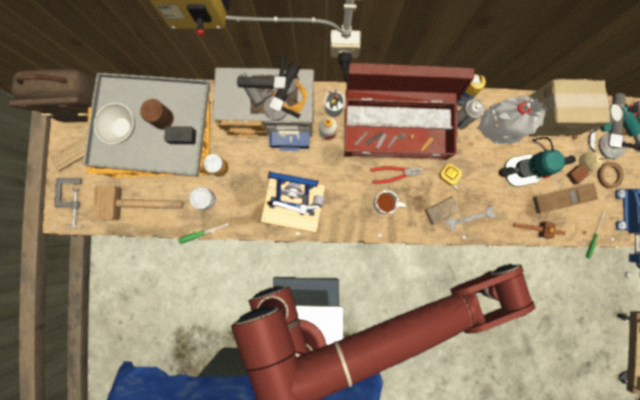

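Run:
```python
from plant import *
for n in ["scene","top","wrist"]: print(n,camera_model(n))
```

```text
scene {'camera_matrix': array([[406.24040278,   0.        , 318.65096121],
       [  0.        , 406.24040278, 200.10540775],
       [  0.        ,   0.        ,   1.        ]]), 'dist_coeffs': array([-0.02286927,  0.        ,  0.        ,  0.        ,  0.        ]), 'rvec': array([ 0.96673974, -2.13635795,  1.30791072]), 'tvec': array([0.28136812, 0.31177316, 0.94025122])}
top {'camera_matrix': array([[457.50145177,   0.        , 326.92368022],
       [  0.        , 457.50145177, 199.41320766],
       [  0.        ,   0.        ,   1.        ]]), 'dist_coeffs': array([-0.12136338,  0.        ,  0.        ,  0.        ,  0.        ]), 'rvec': array([ 2.21674077, -2.16414873,  0.09185359]), 'tvec': array([-0.104348  ,  0.52792388,  1.60747419])}
wrist {'camera_matrix': array([[346.02684419,   0.        , 318.44334153],
       [  0.        , 346.02684419, 199.4880411 ],
       [  0.        ,   0.        ,   1.        ]]), 'dist_coeffs': array([-0.01314893,  0.        ,  0.        ,  0.        ,  0.        ]), 'mount': array([[-4.45768280e-06, -9.57154463e-01, -2.89577854e-01,
         7.30118945e-02],
       [ 9.99999973e-01,  6.35673181e-05, -2.25505590e-04,
        -5.75695204e-04],
       [ 2.34251370e-04, -2.89577847e-01,  9.57154437e-01,
        -1.26044472e-01],
       [ 0.00000000e+00,  0.00000000e+00,  0.00000000e+00,
         1.00000000e+00]])}
```

```bash
cat > h.py <<'E'
from plant import *
import numpy as np, cv2
from scipy.spatial.transform import Rotation as R
from scipy.optimize import least_squares
def frame_pt(p,a):
    x,y,z=p; c,s=np.cos(a),np.sin(a)
    return np.array([x*c+z*s,y,.04+z*c-x*s])
def foot(q,L=.108):
    # q kick angle; direction angle above +y: .25 - q
    t=.25-q
    return np.array([-.065,-.045+L*np.cos(t),.11+L*np.sin(t)])
def world(p,pose):
    x,y,yaw=pose; c,s=np.cos(yaw),np.sin(yaw)
    return np.array([x+c*p[0]-s*p[1],y+s*p[0]+c*p[1],p[2]])
def proj(n,P,st=None):
    m=camera_model(n)
    P=np.atleast_2d(P)
    if n=="wrist":
        st=st or state()
        T=np.eye(4);w,x,y,z=st["tool_rot"];T[:3,:3]=R.from_quat([x,y,z,w]).as_matrix();T[:3,3]=st["tool_pos"]
        M=np.linalg.inv(T@m["mount"]);rv=cv2.Rodrigues(M[:3,:3])[0];tv=M[:3,3]
    else: rv,tv=m["rvec"],m["tvec"]
    return cv2.projectPoints(P.astype(float),np.array(rv),np.array(tv),m["camera_matrix"],m["dist_coeffs"])[0][:,0]
def Rm(st):
    w,x,y,z=st["tool_rot"]; return R.from_quat([x,y,z,w]).as_matrix()
E
python3 - <<'E'
from h import *
obs={"scene":dict(top_bar=(280,180),kick_pivot=(310,200),kick_foot=(279,203),pivot=(293,241)),
"top":dict(pivot=(290,204),top_bar=(293,180),kick_pivot=(301,208),kick_foot=(268,204))}
def pts(pose,a=.4):
    d=dict(pivot=frame_pt((0,0,0),a),top_bar=frame_pt((0,0,.19),a),kick_pivot=frame_pt((-.065,-.045,.11),a),kick_foot=frame_pt(foot(0),a))
    return {k:world(v,pose) for k,v in d.items()}
def res(p):
    P=pts(p); return np.concatenate([proj(n,P[k])[0]-o for n in obs for k,o in obs[n].items()])
for y0 in (0,-.3,.3,3):
    r=least_squares(res,[.6,.1,y0],loss="soft_l1");print(r.x,r.cost)
    print(r.fun.reshape(-1,2).round(1).tolist())
E
```

```text
[ 0.50125216  0.03446279 -0.08607576] 11.971518014556459
[[-0.7, -0.2], [-0.8, 0.8], [-2.8, -1.1], [2.1, -1.2], [0.9, 2.4], [-3.1, -0.2], [0.5, 2.9], [0.9, -0.3]]
[ 0.50125217  0.03446278 -0.08607535] 11.971518014540047
[[-0.7, -0.2], [-0.8, 0.8], [-2.8, -1.1], [2.1, -1.2], [0.9, 2.4], [-3.1, -0.2], [0.5, 2.9], [0.9, -0.3]]
[ 0.50125217  0.03446278 -0.08607549] 11.971518014533626
[[-0.7, -0.2], [-0.8, 0.8], [-2.8, -1.1], [2.1, -1.2], [0.9, 2.4], [-3.1, -0.2], [0.5, 2.9], [0.9, -0.3]]
[ 0.50125217  0.03446278 -0.08607542] 11.971518014535377
[[-0.7, -0.2], [-0.8, 0.8], [-2.8, -1.1], [2.1, -1.2], [0.9, 2.4], [-3.1, -0.2], [0.5, 2.9], [0.9, -0.3]]
```

```bash
python3 -m crank '[{"angular":[0,0,-0.92],"delta_pos":[0,0,-0.35],"gripper":0},{"angular":[0,0,-0.92],"delta_pos":[0,0,-0.35],"gripper":0},{"angular":[0,0,-0.92],"delta_pos":[0,0,-0.35],"gripper":0},{"angular":[0,0,-0.92],"delta_pos":[0,0,-0.35],"gripper":0},{"angular":[0,0,-0.92],"delta_pos":[0,0,-0.35],"gripper":0},{"angular":[0,0,-0.92],"delta_pos":[0,0,-0.35],"gripper":0},{"angular":[0,0,-0.92],"delta_pos":[0,0,-0.35],"gripper":0},{"angular":[0,0,-0.92],"delta_pos":[0,0,-0.35],"gripper":0},{"angular":[0,0,-0.92],"delta_pos":[0,0,-0.35],"gripper":0},{"angular":[0,0,-0.92],"delta_pos":[0,0,-0.35],"gripper":0},{"angular":[0,0,-0.92],"delta_pos":[0,0,-0.35],"gripper":0},{"angular":[0,0,-0.92],"delta_pos":[0,0,-0.35],"gripper":0}]'
python3 - <<'E'
from h import *
s=state();M=Rm(s);print(M.round(3),s["tool_pos"])
print(M.T@(np.array([.43,.0,.37])-s["tool_pos"])/.03)
E
```

```text
time: 2.6
tool_pos: [0.2773, -0.56, 0.3746]
tool_rot: [-0.0, 0.756, 0.654, 0.0]
contact_force: [0.1, -0.1, 0.2]
gripper_width: -0.001
[[ 0.144  0.99  -0.   ]
 [ 0.99  -0.144  0.   ]
 [ 0.    -0.    -1.   ]] [ 0.27733516 -0.56004206  0.37461846]
[19.20724023  2.33977669  0.154989  ]
```

```bash
python3 -m crank '[{"angular":[0,0,0],"delta_pos":[0.9,0.12,0],"gripper":0},{"angular":[0,0,0],"delta_pos":[1,0.12,0],"gripper":0},{"angular":[0,0,0],"delta_pos":[1,0.12,0],"gripper":0},{"angular":[0,0,0],"delta_pos":[1,0.12,0],"gripper":0},{"angular":[0,0,0],"delta_pos":[1,0.12,0],"gripper":0},{"angular":[0,0,0],"delta_pos":[1,0.12,0],"gripper":0},{"angular":[0,0,0],"delta_pos":[1,0.12,0],"gripper":0},{"angular":[0,0,0],"delta_pos":[1,0.12,0],"gripper":0},{"angular":[0,0,0],"delta_pos":[1,0.12,0],"gripper":0},{"angular":[0,0,0],"delta_pos":[1,0.12,0],"gripper":0},{"angular":[0,0,0],"delta_pos":[1,0.12,0],"gripper":0},{"angular":[0,0,0],"delta_pos":[1,0.12,0],"gripper":0}]'
python3 -m crank '[{"angular":[0,0,0],"delta_pos":[1,0.12,0],"gripper":0},{"angular":[0,0,0],"delta_pos":[1,0.12,0],"gripper":0},{"angular":[0,0,0],"delta_pos":[1,0.12,0],"gripper":0},{"angular":[0,0,0],"delta_pos":[1,0.12,0],"gripper":0},{"angular":[0,0,0],"delta_pos":[1,0.12,0],"gripper":0},{"angular":[0,0,0],"delta_pos":[1,0.12,0],"gripper":0},{"angular":[0,0,0],"delta_pos":[1,0.12,0],"gripper":0},{"angular":[0,0,0],"delta_pos":[0,0,0],"gripper":0},{"angular":[0,0,0],"delta_pos":[0,0,0],"gripper":0}]'
python3 - <<'E'
from h import *
s=state();print(s["tool_pos"],s["joint_vel"])
im=grab_frame("wrist");cv2.imwrite("pics/w1.png",im[:,:,::-1])
for t in ["pivot","top_bar","kick_pivot","kick_foot","repair_stand"]:
    r=landmark_of("wrist",t)
    print(t,[(round(a["conf"],2),[round(float(q),1) for q in a["pixel"]]) for a in r[:2]])
E
```

```text
time: 4.1
tool_pos: [0.3727, -0.2123, 0.3745]
tool_rot: [0.0, 0.757, 0.653, 0.0]
contact_force: [1.3, -0.1, 0.8]
gripper_width: 0.0
time: 5.22
tool_pos: [0.4283, -0.0096, 0.3744]
tool_rot: [0.0, 0.757, 0.653, -0.0]
contact_force: [0.0, 0.8, 0.9]
gripper_width: 0.001
[ 0.42826743 -0.00964329  0.37436912] [-0.01897711 -0.00152375  0.00317546  0.00035781 -0.00043184  0.00506103]
pivot [(0.62, [375.3, 117.3])]
top_bar [(0.81, [495.2, 130.2])]
kick_pivot [(0.82, [375.0, 170.7])]
kick_foot [(0.58, [394.0, 50.0])]
repair_stand [(0.57, [368.6, 115.3])]
```

View pics/w1.png

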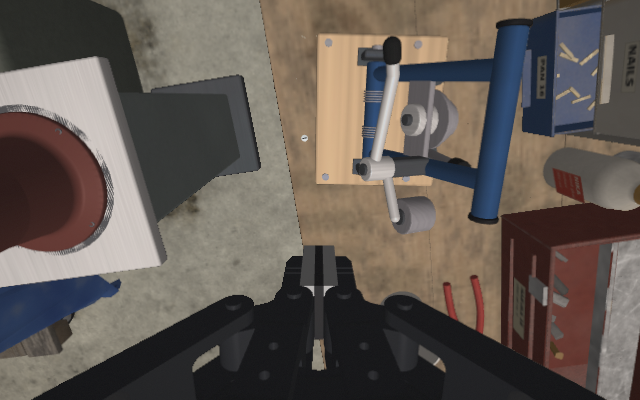

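```bash
cat > fit.py <<'E'
from h import *
s=state()
obs={"scene":dict(top_bar=(280,180),kick_pivot=(310,200),kick_foot=(279,203)),
"top":dict(top_bar=(293,180),kick_foot=(268,204)),
"wrist":dict(A=(514,21),B=(482,220),top_bar=(498,121),kick_pivot=(376,168),kick_foot=(392,45))}
def pts(p,a):
    d=dict(pivot=frame_pt((0,0,0),a),top_bar=frame_pt((0,0,.19),a),kick_pivot=frame_pt((-.065,-.045,.11),a),kick_foot=frame_pt(foot(0),a),A=frame_pt((0,.075,.19),a),B=frame_pt((0,-.075,.19),a))
    return {k:world(v,p) for k,v in d.items()}
def res(p):
    P=pts(p[:3],p[3]); return np.concatenate([(proj(n,P[k],s)[0]-o)*(1 if n=="wrist" else .7) for n in obs for k,o in obs[n].items()]+[[(p[3]-.4)*200]])
r=least_squares(res,[.5,.03,-.1,.4],loss="soft_l1",f_scale=2);print(r.x,r.cost)
print(r.fun[:-1].reshape(-1,2).round(1).tolist())
p=r.x
for xf in np.arange(-.06,.03,.01): print(round(xf,2),proj("wrist",world(frame_pt((xf,0,.125),p[3]),p[:3]),s)[0].round(), end=" ")
print()
for xf in np.arange(-.075,.0,.01): print(round(xf,2),proj("wrist",world(frame_pt((xf,-.045-.03*.82,.11+.03*.57),p[3]),p[:3]),s)[0].round(), end=" ")
print([ (proj("wrist",world((a,b,.018),p[:3]),s)[0]).round() for a in (-.075,.095) for b in (-.1,.1)])
E
python3 fit.py
python3 - <<'E'
import cv2
im=cv2.imread('pics/w1.png')[10:250,300:540]
cv2.imwrite('pics/w1c.png',cv2.resize(im,(600,600),interpolation=cv2.INTER_CUBIC))
E
```

```text
[ 0.50537084  0.03170694 -0.15220859  0.39752624] 39.411893768337784
[[0.5, -0.9], [-0.5, 0.4], [-2.5, -1.6], [-0.5, -0.8], [1.3, -1.9], [-2.2, 0.1], [2.1, -9.1], [-0.9, 2.1], [-2.7, -2.4], [4.3, 1.7]]
-0.06 [389. 119.] -0.05 [398. 119.] -0.04 [407. 119.] -0.03 [416. 119.] -0.02 [425. 119.] -0.01 [433. 118.] 0.0 [441. 118.] 0.01 [449. 118.] 0.02 [457. 118.] 
-0.08 [372. 195.] -0.06 [381. 194.] -0.06 [390. 193.] -0.05 [399. 192.] -0.04 [407. 191.] -0.03 [416. 190.] -0.02 [424. 189.] -0.01 [432. 188.] [array([316., 183.]), array([316.,  30.]), array([434., 183.]), array([449.,  31.])]
```

View pics/w1c.png

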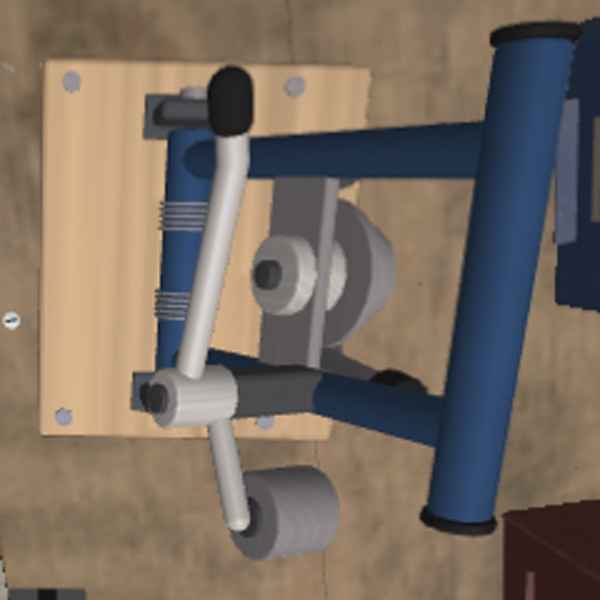

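```bash
cat > plan.py <<'E'
from h import *
import sys
p=[.5054,.0317,-.158];a=.4
s=state();M=Rm(s);T=np.array(s["tool_pos"])
tilt=.25
yaw=p[2]
def W(v): return world(v,(0,0,yaw))
nz=W((np.sin(tilt),0,-np.cos(tilt)))  # tool z
def tcp(zf,y=.010): # tip face centre such that the leg section touches
    c=world(frame_pt((-.066,y,zf),a),p)
    return c-nz*(.0055+.017)
print("wanted tool z",nz.round(3),"now",M[:,2].round(3),"x",M[:,0].round(3),"want x yaw",yaw+np.pi/2,"now",np.arctan2(M[1,0],M[0,0]))
for zf in (.20,.16,.14,.10,.05):
    t=tcp(zf);print(zf,t.round(4),"tool-delta rows",(M.T@(t-T)/.03).round(2))
d=W((-np.sin(a),0,-np.cos(a)));print("press dir in tool per row 3cm",(M.T@d).round(3))
E
python3 plan.py
python3 - <<'E'
from h import *
p=[.5054,.0317,-.158];s=state()
for xf in np.arange(-.065,-.0,.01): print(round(xf,3),proj("wrist",world(frame_pt((xf,-.045-.05*.82,.11+.05*.57),.4),p),s)[0].round(), end=" ")
E
```

```text
wanted tool z [ 0.244 -0.039 -0.969] now [ 0. -0. -1.] x [ 0.148  0.989 -0.   ] want x yaw 1.4127963267948966 now 1.4219896367337792
0.2 [0.5184 0.0398 0.2717] tool-delta rows [2.08 2.72 3.42]
0.16 [0.503  0.0422 0.2349] tool-delta rows [2.09 2.2  4.65]
0.14 [0.4953 0.0434 0.2165] tool-delta rows [2.09 1.94 5.26]
0.1 [0.4799 0.0459 0.1796] tool-delta rows [2.09 1.43 6.49]
0.05 [0.4607 0.049  0.1336] tool-delta rows [2.1  0.78 8.03]
press dir in tool per row 3cm [ 0.004 -0.389  0.921]
-0.065 [387. 214.] -0.055 [396. 213.] -0.045 [405. 212.] -0.035 [413. 210.] -0.025 [421. 209.] -0.015 [429. 208.] -0.005 [437. 207.]
```

```bash
python3 -m crank '[{"angular":[0,0,0],"delta_pos":[0.7,0.9,0],"gripper":0},{"angular":[0,0,0],"delta_pos":[0.7,0.9,0],"gripper":0},{"angular":[0,0,0.1],"delta_pos":[0.7,0.9,0],"gripper":0},{"angular":[-0.95,0,0],"delta_pos":[0,0,0],"gripper":0},{"angular":[-0.95,0,0],"delta_pos":[0,0,0],"gripper":0},{"angular":[-0.95,0,0],"delta_pos":[0,0,0],"gripper":0},{"angular":[0,0,0],"delta_pos":[0,0,0],"gripper":0},{"angular":[0,0,0],"delta_pos":[0,0,0],"gripper":0}]'
python3 plan.py
python3 - <<'E'
from h import *
s=state()
im=grab_frame("wrist");cv2.imwrite("pics/w2.png",im[:,:,::-1])
for t in ["top_bar","kick_pivot","kick_foot"]:
    r=landmark_of("wrist",t)
    print(t,[(round(a["conf"],2),[round(float(q),1) for q in a["pixel"]]) for a in r[:2]])
p=[.5054,.0317,-.158]
for n,v in dict(bar=(0,0,.19),barA=(0,.075,.19),barB=(0,-.075,.19),kp=(-.065,-.045,.11),kf=foot(0),leg55=foot(0,.0565)).items(): print(n,proj("wrist",world(frame_pt(v,.4),p),s)[0].round())
E
```

```text
time: 6.52
tool_pos: [0.5179, 0.0409, 0.3744]
tool_rot: [0.094, 0.754, 0.645, 0.08]
contact_force: [1.0, 0.0, 0.5]
gripper_width: 0.003
wanted tool z [ 0.244 -0.039 -0.969] now [ 0.242 -0.038 -0.969] x [ 0.156  0.988 -0.   ] want x yaw 1.4127963267948966 now 1.4140467616564598
0.2 [0.5184 0.0398 0.2717] tool-delta rows [-0.03 -0.82  3.32]
0.16 [0.503  0.0422 0.2349] tool-delta rows [-0.03 -1.62  4.39]
0.14 [0.4953 0.0434 0.2165] tool-delta rows [-0.03 -2.03  4.92]
0.1 [0.4799 0.0459 0.1796] tool-delta rows [-0.03 -2.83  5.98]
0.05 [0.4607 0.049  0.1336] tool-delta rows [-0.03 -3.84  7.31]
press dir in tool per row 3cm [ 0.    -0.604  0.797]
top_bar [(0.98, [344.9, 200.6])]
kick_pivot [(0.76, [243.7, 237.1])]
kick_foot [(0.72, [243.9, 126.6])]
bar [344. 195.]
barA [346. 107.]
barB [342. 270.]
kp [241. 231.]
kf [247. 126.]
leg55 [244. 180.]
```

View pics/w2.png

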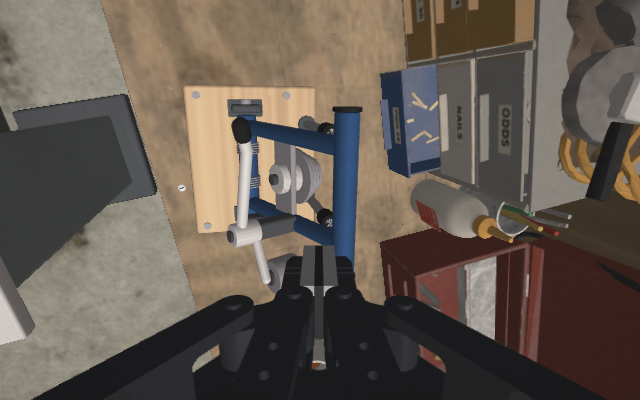

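```bash
python3 -m crank '[{"angular":[0,0,0],"delta_pos":[0,-0.32,0.88],"gripper":0},{"angular":[0,0,0],"delta_pos":[0,-0.32,0.88],"gripper":0},{"angular":[0,0,0],"delta_pos":[-0.05,-0.32,0.88],"gripper":0},{"angular":[0,0,0],"delta_pos":[-0.05,-0.32,0.88],"gripper":0},{"angular":[0,0,0],"delta_pos":[0,-0.34,0.88],"gripper":0},{"angular":[0,0,0],"delta_pos":[0,0,0],"gripper":0},{"angular":[0,0,0],"delta_pos":[0,0,0],"gripper":0}]'
python3 plan.py
python3 - <<'E'
from h import *
im=grab_frame("wrist");cv2.imwrite("pics/w3.png",im[:,:,::-1])
E
```

```text
time: 7.6
tool_pos: [0.5036, 0.0403, 0.2358]
tool_rot: [0.095, 0.754, 0.645, 0.081]
contact_force: [0.5, -0.3, 0.6]
gripper_width: 0.001
wanted tool z [ 0.244 -0.039 -0.969] now [ 0.245 -0.038 -0.969] x [0.156 0.988 0.   ] want x yaw 1.4127963267948966 now 1.414393360211757
0.2 [0.5184 0.0398 0.2717] tool-delta rows [ 0.06  0.77 -1.04]
0.16 [0.503  0.0422 0.2349] tool-delta rows [ 0.06 -0.04  0.02]
0.14 [0.4953 0.0434 0.2165] tool-delta rows [ 0.06 -0.44  0.55]
0.1 [0.4799 0.0459 0.1796] tool-delta rows [ 0.06 -1.25  1.61]
0.05 [0.4607 0.049  0.1336] tool-delta rows [ 0.06 -2.26  2.94]
press dir in tool per row 3cm [ 0.    -0.605  0.796]
```

View pics/w3.png

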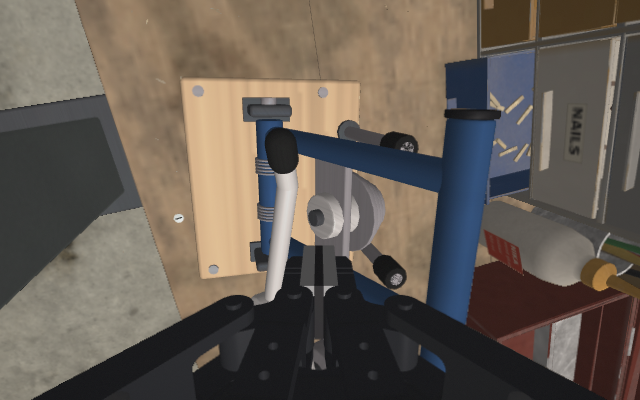

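Run:
```python
from h import *
s=state();p=[.5054,.0317,-.158]
for L in (.03,.045,.0565,.07,.085,.108): print(L,proj("wrist",world(frame_pt(foot(0,L),.4),p),s)[0].round())
for n,v in dict(bar=(0,0,.19),barA=(0,.075,.19),hub=(-.05,0,.125)).items(): print(n,proj("wrist",world(frame_pt(v,.4),p),s)[0].round())
im=cv2.imread("pics/w3.png")[120:300,230:350];cv2.imwrite("pics/w3c.png",cv2.resize(im,None,fx=3.3,fy=3.3,interpolation=2))
```

```text
0.03 [275. 268.]
0.045 [277. 247.]
0.0565 [279. 231.]
0.07 [282. 210.]
0.085 [285. 185.]
0.108 [290. 143.]
bar [451. 258.]
barA [468. 111.]
hub [303. 241.]
```

View pics/w3c.png

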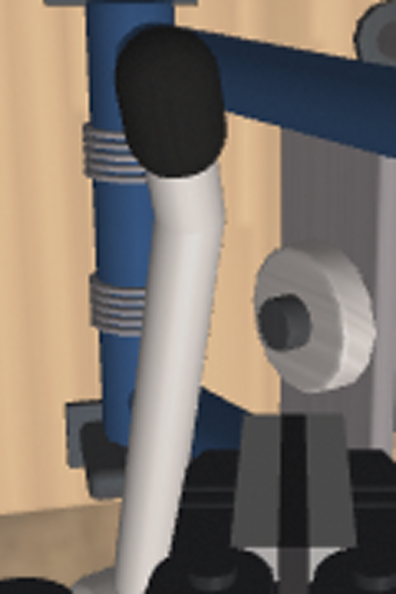

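```bash
python3 -m crank '[{"angular":[0,0,0],"delta_pos":[0.05,-0.2,0.33],"gripper":0},{"angular":[0,0,0],"delta_pos":[0,-0.25,0.33],"gripper":0},{"angular":[0,0,0],"delta_pos":[0,-0.25,0.33],"gripper":0},{"angular":[0,0,0],"delta_pos":[0,-0.25,0.33],"gripper":0},{"angular":[0,0,0],"delta_pos":[0,-0.25,0.33],"gripper":0}]'
python3 - <<'E'
from h import *
im=grab_frame("wrist");cv2.imwrite("pics/w4.png",im[:,:,::-1]);print(state()["contact_force"])
E
```

```text
time: 8.28
tool_pos: [0.4803, 0.0455, 0.1769]
tool_rot: [0.094, 0.754, 0.645, 0.08]
contact_force: [-1.1, -1.0, 2.6]
gripper_width: -0.002
[-0.41095567  0.82893698 -2.14944136]
```

View pics/w4.png

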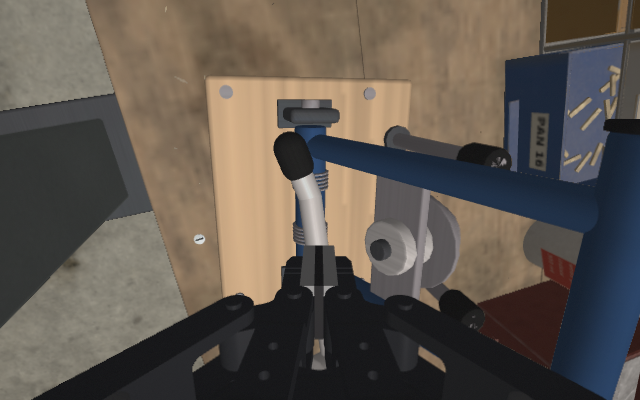

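```bash
python3 -m crank '[{"angular":[0,0,0],"delta_pos":[0,-0.25,0.33],"gripper":0},{"angular":[0,0,0],"delta_pos":[0,-0.25,0.33],"gripper":0},{"angular":[0,0,0],"delta_pos":[0,-0.25,0.33],"gripper":0},{"angular":[0,0,0],"delta_pos":[0,-0.25,0.33],"gripper":0},{"angular":[0,0,0],"delta_pos":[0,0,0],"gripper":0},{"angular":[0,0,0],"delta_pos":[0,0,0],"gripper":0}]'
python3 - <<'E'
from h import *
im=grab_frame("wrist");cv2.imwrite("pics/w5.png",im[:,:,::-1]);print(state()["contact_force"])
im=grab_frame("scene");cv2.imwrite("pics/s5.png",cv2.resize(im[140:280,220:380,::-1],None,fx=4,fy=4,interpolation=2))
E
```

```text
time: 9.07
tool_pos: [0.4618, 0.0484, 0.1321]
tool_rot: [0.095, 0.754, 0.645, 0.081]
contact_force: [0.2, 1.4, -0.1]
gripper_width: 0.0
[0.86437966 0.26222245 0.07325942]
```

View pics/w5.png

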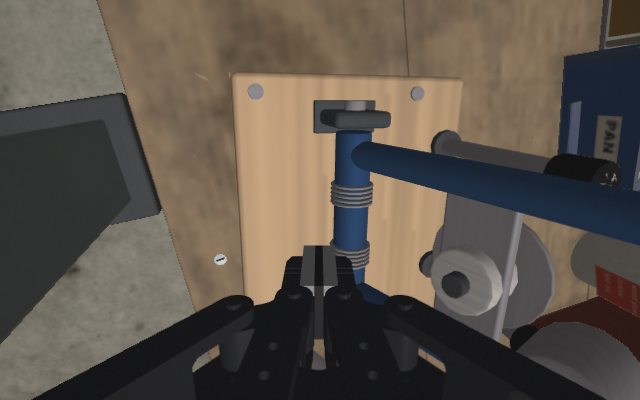

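View pics/s5.png

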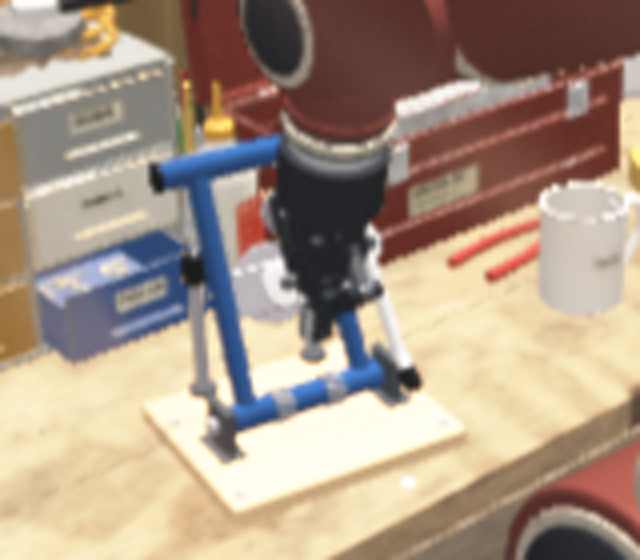

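```bash
python3 -m crank '[{"angular":[0,0,0],"delta_pos":[0,-0.3,-0.7],"gripper":0},{"angular":[0,0,0],"delta_pos":[0,0,-1],"gripper":0},{"angular":[0,0,0],"delta_pos":[0,0,-1],"gripper":0},{"angular":[0,0,0],"delta_pos":[0,0,-1],"gripper":0},{"angular":[0,0,0],"delta_pos":[0,0,-1],"gripper":0},{"angular":[0,0,0],"delta_pos":[0,0,-1],"gripper":0.5},{"angular":[0,0,0],"delta_pos":[0,0,-1],"gripper":1},{"angular":[0,0,0],"delta_pos":[0,0,-1],"gripper":1},{"angular":[0,0,0],"delta_pos":[0,0,0],"gripper":1},{"angular":[0,0,0],"delta_pos":[0,0,0],"gripper":1}]'
cat > plan2.py <<'E'
from h import *
p=[.5075,.030,-.158];a=.4
s=state();M=Rm(s);T=np.array(s["tool_pos"])
W=lambda v: world(v,(0,0,p[2]))
S=np.array([W((1,0,0)),W((0,1,0)),W((0,0,1))])
print("tool z in stand",(S@M[:,2]).round(3),"tool x in stand",(S@M[:,0]).round(3), "TCP stand",(S@(T-[p[0],p[1],0])).round(4))
tilt=-.25
nz=W((np.sin(tilt),0,-np.cos(tilt)))
g=world(frame_pt((0,0,.19),a),p)
for d in (.10,.06,0): 
    t=g+nz*(.002-d); print(d,t.round(4),"delta now",(M.T@(t-T)/.03).round(2))
E
python3 plan2.py
python3 - <<'E'
from h import *
s=state();im=grab_frame("wrist");cv2.imwrite("pics/w6.png",im[:,:,::-1])
r=landmark_of("wrist","top_bar");print(r)
im=grab_frame("scene");cv2.imwrite("pics/s6.png",cv2.resize(im[140:280,220:380,::-1],None,fx=4,fy=4,interpolation=2))
p=[.5075,.0300,-.158]
for n,v in dict(bar=(0,0,.19),A=(0,.075,.19),B=(0,-.075,.19)).items(): print(n,proj("wrist",world(frame_pt(v,.4),p),s)[0].round())
E
```

```text
time: 10.42
tool_pos: [0.3967, 0.0586, 0.3527]
tool_rot: [0.094, 0.754, 0.645, 0.08]
contact_force: [0.5, -0.1, -0.3]
gripper_width: 1.0
tool z in stand [ 0.245  0.    -0.969] tool x in stand [-0.002  1.    -0.   ] TCP stand [-0.1139  0.0108  0.3527]
0.1 [0.6045 0.0145 0.31  ] delta now [-0.37  6.5   3.12]
0.06 [0.5947 0.0161 0.2712] delta now [-0.37  5.87  4.29]
0 [0.5801 0.0184 0.2131] delta now [-0.37  4.91  6.05]
[{'pixel': [477.7, 196.0], 'conf': 0.7}]
bar [481. 192.]
A [493. 108.]
B [470. 265.]
```

View pics/w6.png

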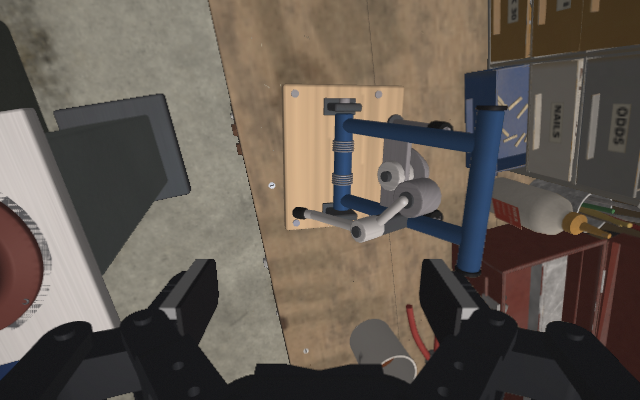

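View pics/s6.png

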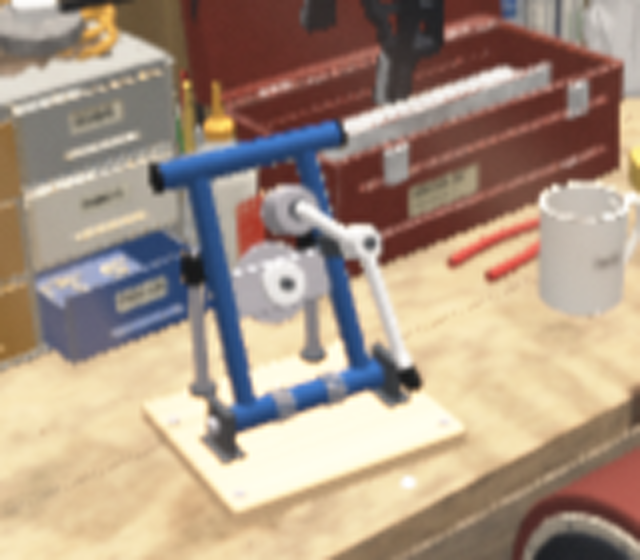

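```bash
python3 -m crank '[{"angular":[0,0,0],"delta_pos":[0,0.93,0.45],"gripper":1},{"angular":[0,0,0],"delta_pos":[0,0.93,0.45],"gripper":1},{"angular":[0,0,0],"delta_pos":[0,0.93,0.45],"gripper":1},{"angular":[0,0,0],"delta_pos":[0,0.93,0.45],"gripper":1},{"angular":[0,0,0],"delta_pos":[0,0.93,0.45],"gripper":1},{"angular":[0,0,0],"delta_pos":[0,0.93,0.45],"gripper":1},{"angular":[1,0,0],"delta_pos":[0,0,0],"gripper":1},{"angular":[1,0,0],"delta_pos":[0,0,0],"gripper":1},{"angular":[1,0,0],"delta_pos":[0,0,0],"gripper":1},{"angular":[1,0,0],"delta_pos":[0,0,0],"gripper":1},{"angular":[1,0,0],"delta_pos":[0,0,0],"gripper":1},{"angular":[0,0,0],"delta_pos":[0,0,0],"gripper":1}]'
sed -i 's/tilt=-.25/tilt=-.186/' plan2.py; python3 plan2.py
python3 - <<'E'
from h import *
s=state();im=grab_frame("wrist");cv2.imwrite("pics/w7.png",im[:,:,::-1])
r=landmark_of("wrist","top_bar");print(r)
p=[.5075,.0300,-.158]
for n,v in dict(bar=(0,0,.19),A=(0,.075,.19),B=(0,-.075,.19)).items(): print(n,proj("wrist",world(frame_pt(v,.4),p),s)[0].round())
E
```

```text
time: 12.08
tool_pos: [0.5771, 0.03, 0.3139]
tool_rot: [-0.072, 0.757, 0.647, -0.062]
contact_force: [-0.3, -0.9, -0.5]
gripper_width: 0.999
tool z in stand [-0.189 -0.001 -0.982] tool x in stand [-0.001  1.    -0.   ] TCP stand [0.0687 0.011  0.3139]
0.1 [0.5985 0.0155 0.3113] delta now [-0.37  0.78 -0.06]
0.06 [0.5912 0.0167 0.272 ] delta now [-0.37  0.79  1.27]
0 [0.5802 0.0184 0.213 ] delta now [-0.36  0.8   3.27]
[{'pixel': [351.0, 224.7], 'conf': 0.93}]
bar [355. 224.]
A [359. 111.]
B [352. 318.]
```

View pics/w7.png

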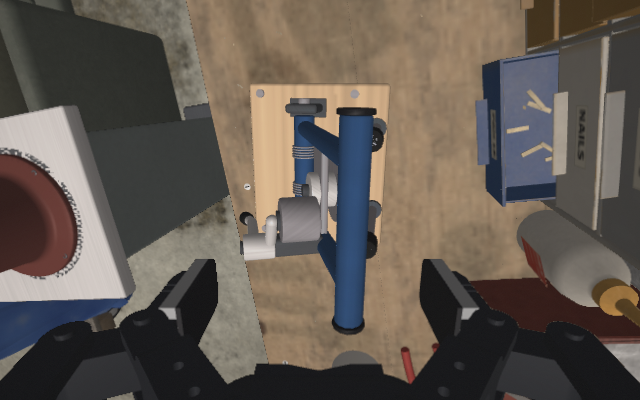

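```bash
python3 -m crank '[{"angular":[0,0,0],"delta_pos":[0,0.75,0.4],"gripper":1},{"angular":[0,0,0],"delta_pos":[0,0,0.8],"gripper":1},{"angular":[0,0,0],"delta_pos":[0,0,0.7],"gripper":1},{"angular":[0,0,0],"delta_pos":[0,0,0.7],"gripper":1},{"angular":[0,0,0],"delta_pos":[0,0,0.65],"gripper":1},{"angular":[0,0,0],"delta_pos":[0,0,0],"gripper":1},{"angular":[0,0,0],"delta_pos":[0,0,0],"gripper":1}]'
python3 plan2.py
python3 - <<'E'
from h import *
s=state();im=grab_frame("wrist");cv2.imwrite("pics/w8.png",im[:,:,::-1])
im=grab_frame("scene");cv2.imwrite("pics/s8.png",cv2.resize(im[140:280,220:380,::-1],None,fx=4,fy=4,interpolation=2))
p=[.5075,.0300,-.158]
for n,v in dict(bar=(0,0,.19),A=(0,.075,.19),B=(0,-.075,.19)).items(): print(n,proj("wrist",world(frame_pt(v,.4),p),s)[0].round())
E
```

```text
time: 13.05
tool_pos: [0.581, 0.0297, 0.2169]
tool_rot: [-0.071, 0.757, 0.647, -0.06]
contact_force: [0.2, 0.4, 0.4]
gripper_width: 0.997
tool z in stand [-0.185 -0.    -0.983] tool x in stand [-0.002  1.     0.   ] TCP stand [0.0727 0.0112 0.2169]
0.1 [0.5985 0.0155 0.3113] delta now [-0.38  0.05 -3.21]
0.06 [0.5912 0.0167 0.272 ] delta now [-0.38  0.05 -1.88]
0 [0.5802 0.0184 0.213 ] delta now [-0.37  0.05  0.12]
bar [324. 304.]
A [326. 124.]
B [323. 437.]
```

View pics/w8.png

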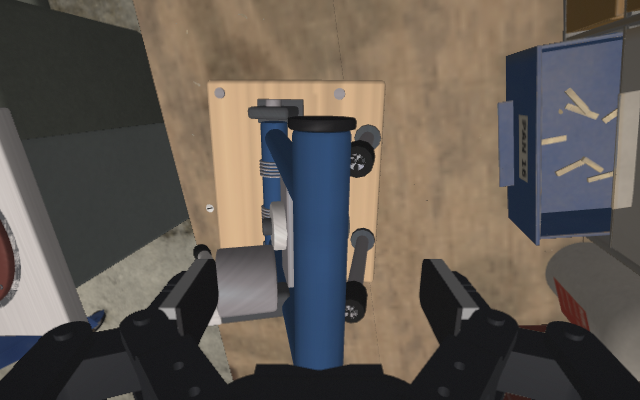

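View pics/s8.png

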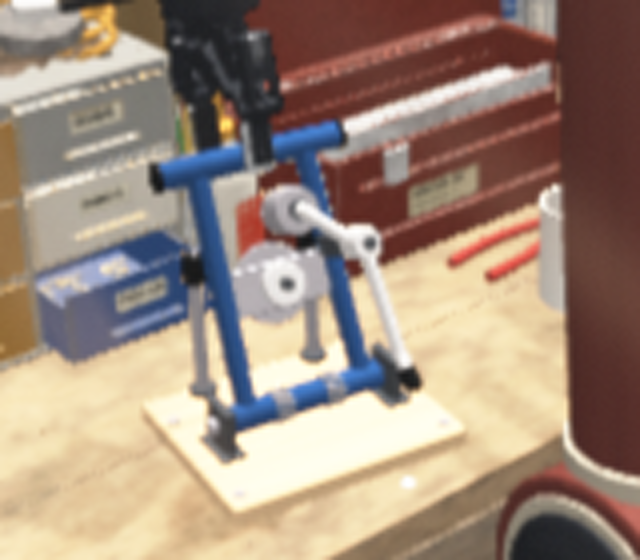

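```bash
python3 -m crank '[{"angular":[0,0,0],"delta_pos":[0.25,0,0.1],"gripper":1},{"angular":[0,0,0],"delta_pos":[0,0,0],"gripper":0.6},{"angular":[0,0,0],"delta_pos":[0,0,0],"gripper":0.4},{"angular":[0,0,0],"delta_pos":[0,0,0],"gripper":0.2},{"angular":[0,0,0],"delta_pos":[0,0,0],"gripper":0},{"angular":[0,0,0],"delta_pos":[0,0,0],"gripper":0},{"angular":[0,0,0],"delta_pos":[0,0,0],"gripper":0},{"angular":[0,0,0],"delta_pos":[0,0,0],"gripper":0}]'
python3 plan2.py
python3 - <<'E'
from h import *
s=state();im=grab_frame("wrist");cv2.imwrite("pics/w9.png",im[:,:,::-1]);print(s["joint_pos"])
E
```

```text
time: 14.15
tool_pos: [0.5817, 0.0371, 0.2135]
tool_rot: [-0.071, 0.757, 0.647, -0.06]
contact_force: [3.3, -1.6, -1.1]
gripper_width: 0.238
tool z in stand [-0.185 -0.    -0.983] tool x in stand [-0.002  1.     0.   ] TCP stand [0.0722 0.0187 0.2135]
0.1 [0.5985 0.0155 0.3113] delta now [-0.62  0.05 -3.33]
0.06 [0.5912 0.0167 0.272 ] delta now [-0.62  0.05 -1.99]
0 [0.5802 0.0184 0.213 ] delta now [-0.62  0.05  0.01]
[-0.0711802   0.09157523  1.63836636  0.01582966  1.59706879  0.08422022]
```

View pics/w9.png

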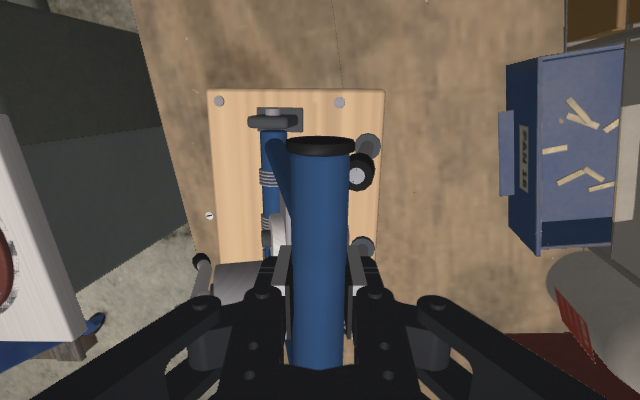

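Run:
```python
from h import *
from scipy.spatial.transform import Rotation as R
p=[.5065,.030,-.158]
s=state();M=Rm(s);T=np.array(s["tool_pos"]);S=np.array([world(v,(0,0,p[2])) for v in np.eye(3)])
for i in range(10):
    T=T+M@np.array([0,-.25,-.05])*.03; M=M@R.from_rotvec(np.radians(5)*np.array([-.46,0,0])).as_matrix()
    g=S@(T-M[:,2]*.002-[p[0],p[1],0]); print(g.round(4),"r",np.hypot(g[0],g[2]-.04).round(4),"lean",np.arctan2(g[0],g[2]-.04).round(3))
```

```text
[0.0664 0.0188 0.2183] r 0.1903 lean 0.356
[0.0591 0.0188 0.2209] r 0.1903 lean 0.316
[0.0517 0.0188 0.2232] r 0.1904 lean 0.275
[0.0442 0.0188 0.2252] r 0.1904 lean 0.234
[0.0367 0.0187 0.2269] r 0.1904 lean 0.194
[0.0291 0.0187 0.2283] r 0.1905 lean 0.153
[0.0214 0.0187 0.2294] r 0.1906 lean 0.113
[0.0138 0.0187 0.2301] r 0.1906 lean 0.072
[0.006  0.0187 0.2306] r 0.1907 lean 0.032
[-0.0017  0.0187  0.2307] r 0.1908 lean -0.009
```

Arc stays within 1 mm of the hinge radius; run it in two halves.

```bash
python3 -m crank '[{"angular":[-0.46,0,0],"delta_pos":[0,-0.25,-0.05],"gripper":0},{"angular":[-0.46,0,0],"delta_pos":[0,-0.25,-0.05],"gripper":0},{"angular":[-0.46,0,0],"delta_pos":[0,-0.25,-0.05],"gripper":0},{"angular":[-0.46,0,0],"delta_pos":[0,-0.25,-0.05],"gripper":0},{"angular":[-0.46,0,0],"delta_pos":[0,-0.25,-0.05],"gripper":0}]'
python3 plan2.py | head -1
```

```text
time: 14.82
tool_pos: [0.5453, 0.0431, 0.2249]
tool_rot: [0.006, 0.76, 0.65, 0.005]
contact_force: [3.4, 1.2, -0.8]
gripper_width: 0.234
tool z in stand [ 0.015  0.001 -1.   ] tool x in stand [-0.002  1.     0.001] TCP stand [0.0353 0.0189 0.2249]
```

```bash
python3 -m crank '[{"angular":[-0.46,0,0],"delta_pos":[0,-0.25,-0.05],"gripper":0},{"angular":[-0.46,0,0],"delta_pos":[0,-0.25,-0.05],"gripper":0},{"angular":[-0.46,0,0],"delta_pos":[0,-0.25,-0.05],"gripper":0},{"angular":[-0.46,0,0],"delta_pos":[0,-0.25,-0.05],"gripper":0},{"angular":[-0.4,0,0],"delta_pos":[0,-0.2,-0.05],"gripper":0},{"angular":[0,0,0],"delta_pos":[0,0,0],"gripper":0},{"angular":[0,0,0],"delta_pos":[0,0,0],"gripper":0},{"angular":[0,0,0],"delta_pos":[0,0,0],"gripper":0}]'
python3 plan2.py | head -1
python3 - <<'E'
from h import *
s=state()
for n in ("wrist","scene","top"):
    im=grab_frame(n)
    cv2.imwrite(f"pics/{n}10.png",im[:,:,::-1] if n=="wrist" else cv2.resize(im[140:280,220:380,::-1],None,fx=4,fy=4,interpolation=2))
    print(n,[(t,[(round(a["conf"],2),np.round(a["pixel"],1).tolist()) for a in landmark_of(n,t)[:1]]) for t in ("top_bar","kick_pivot","kick_foot","pivot")])
    for x in (.5054,.5065,.5075):
        p=[x,.0305,-.158]
        for a in (0,.05): print(x,a,[proj(n,world(frame_pt(v,a),p),s)[0].round(1).tolist() for v in ((0,0,.19),(-.065,-.045,.11),foot(1.92),(0,0,0))])
E
```

```text
time: 15.82
tool_pos: [0.5093, 0.0491, 0.2285]
tool_rot: [0.078, 0.756, 0.646, 0.068]
contact_force: [3.2, 4.1, -2.1]
gripper_width: 0.237
tool z in stand [ 0.205  0.002 -0.979] tool x in stand [-0.002  1.     0.001] TCP stand [-0.0012  0.0191  0.2285]
wrist [('top_bar', [(0.67, [318.3, 328.3])]), ('kick_pivot', [(0.35, [272.7, 189.9])]), ('kick_foot', [(0.83, [200.3, 262.8])]), ('pivot', [(0.71, [277.3, 203.0])])]
0.5054 0 [[318.6, 324.2], [193.7, 319.6], [210.1, 260.1], [277.1, 198.7]]
0.5054 0.05 [[340.2, 321.1], [202.2, 321.5], [210.0, 261.6], [277.1, 198.7]]
0.5065 0 [[321.1, 323.6], [195.4, 319.2], [211.3, 259.8], [278.3, 198.5]]
0.5065 0.05 [[342.6, 320.4], [204.0, 321.1], [211.2, 261.4], [278.3, 198.5]]
0.5075 0 [[323.4, 322.9], [197.0, 318.8], [212.3, 259.6], [279.3, 198.2]]
0.5075 0.05 [[344.8, 319.8], [205.6, 320.7], [212.3, 261.1], [279.3, 198.2]]
scene [('top_bar', [(0.73, [293.7, 185.5])]), ('kick_pivot', [(0.56, [319.4, 211.3])]), ('kick_foot', [(0.57, [321.8, 242.2])]), ('pivot', [(0.86, [295.9, 240.2])])]
0.5054 0 [[292.4, 182.4], [318.2, 211.8], [321.9, 242.3], [295
[... 306 characters left out ...]
238.5]]
0.5075 0.05 [[290.4, 181.1], [316.7, 209.8], [321.3, 241.1], [294.9, 238.5]]
top [('top_bar', [(0.72, [290.7, 201.4])]), ('kick_pivot', [(0.68, [298.0, 224.3])]), ('kick_foot', [(0.5, [300.8, 228.5])]), ('pivot', [(0.91, [290.3, 205.4])])]
0.5054 0 [[288.1, 201.6], [299.8, 225.3], [304.2, 226.3], [292.0, 205.2]]
0.5054 0.05 [[288.7, 198.6], [300.0, 223.6], [304.2, 226.3], [292.0, 205.2]]
0.5065 0 [[288.2, 201.2], [299.8, 225.0], [304.2, 226.0], [292.0, 204.9]]
0.5065 0.05 [[288.7, 198.2], [300.0, 223.3], [304.2, 226.0], [292.0, 204.9]]
0.5075 0 [[288.2, 200.9], [299.8, 224.7], [304.2, 225.7], [292.0, 204.6]]
0.5075 0.05 [[288.7, 197.9], [300.0, 223.0], [304.2, 225.7], [292.0, 204.6]]
```

View pics/wrist10.png

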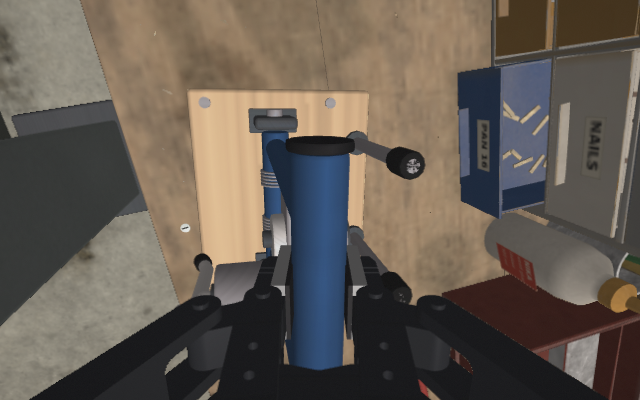

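View pics/scene10.png

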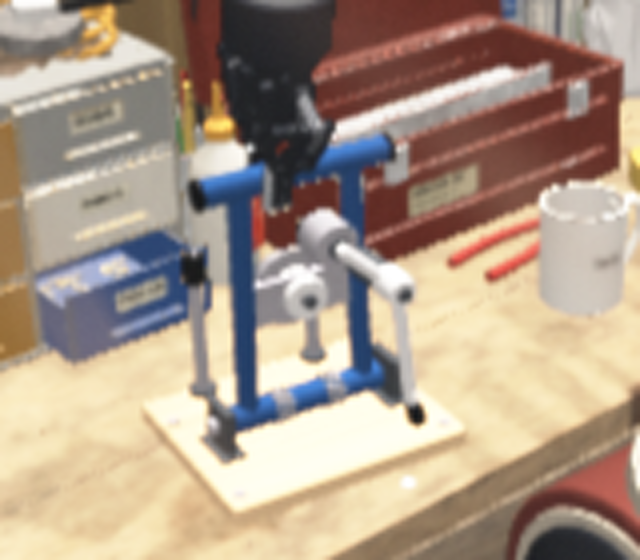

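```bash
python3 -m crank '[{"angular":[0,0,0],"delta_pos":[0,0,0],"gripper":0},{"angular":[0,0,0],"delta_pos":[0,0,0],"gripper":0},{"angular":[0,0,0],"delta_pos":[0,0,0],"gripper":0},{"angular":[0,0,0],"delta_pos":[0,0,0],"gripper":0},{"angular":[0,0,0],"delta_pos":[0,0,0],"gripper":0},{"angular":[0,0,0],"delta_pos":[0,0,0],"gripper":0}]'
python3 plan2.py | head -1
python3 - <<'E'
from plant import *
import cv2
im=grab_frame("top");cv2.imwrite("pics/topend.png",im[:,:,::-1])
import numpy as np
a=cv2.imread("pics/top0.png")
for t in ["tea_mug","paint_tin","shellac_jar","sanding_block","screwdriver"]:
    print(t,[np.round(x["pixel"]).tolist() for x in landmark_of("top",t)[:1]])
d=cv2.absdiff(a,im[:,:,::-1].copy()).max(2); 
for n,(u,v) in dict(mug=(388,204),tin=(203,200),jar=(215,165),block=(442,209),screw=(202,235)).items(): print(n,d[v-14:v+14,u-14:u+14].mean().round(1))
print(job_done())
E
```

```text
time: 17.32
tool_pos: [0.5094, 0.0491, 0.2285]
tool_rot: [0.078, 0.756, 0.646, 0.068]
contact_force: [3.2, 3.7, -2.2]
gripper_width: 0.235
tool z in stand [ 0.205  0.002 -0.979] tool x in stand [-0.002  1.     0.002] TCP stand [-0.0011  0.0192  0.2285]
tea_mug [[385.0, 207.0]]
paint_tin [[206.0, 202.0]]
shellac_jar [[217.0, 170.0]]
sanding_block [[441.0, 211.0]]
screwdriver [[202.0, 236.0]]
mug 5.0
tin 4.9
jar 4.9
block 5.0
screw 5.5
the job is handed in; nothing more can be done
None
```

The kickstand is fully down, and the frame is upright with the gripper still holding its top bar. I handed the job in at about 17.5 s, well under the 48 s limit. No verdict came back.

- **Kickstand:** I pressed the leg with the closed fingertips until it passed dead centre. It then swung down by itself; the scene picture shows the leg hanging down and the bob on the far side.
- **Frame:** I gripped the top bar and swung it up around the hinge. From the grip position the lean is about 0, to within about 0.01 rad. The scene and overhead pictures mostly agree with that to 1–3 pixels.
- **Holding steady:** The pose did not change over the last held second. The readings I took while gripping never exceeded about 6 N.
- **Other things:** The mug, tin, jar, block and screwdriver look the same in the first and last overhead pictures. The trained networks' positions differ by up to about 5 pixels (the jar), which is their usual scatter.

Two checks fit less well. The wrist picture places the hinge 2–3 mm differently from my fitted position, which would mean a lean of about 0.01 rad. Also in the wrist picture, the network's kick-pivot point (confidence 0.35) was clearly wrong, and the kickstand foot was about 10 pixels off the model.

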